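# Lock the lid of the short sweets tin on the shop counter

## Robot

A 6-joint arm with a two-finger parallel gripper is mounted at the origin on the work surface. World frame = base frame: x ahead of the robot, y to its left, z up, the work surface at z = 0. Lengths are in m, angles in degrees, forces in N, time in s.
With the tool pointing down it reaches from about 0.25 to 0.725 m from the base axis. Payload 9.7 kg.
Tool frame: the origin (TCP) lies between the finger pads; the fingertips stand 11 mm ahead of it and the grasp point (between the pads) lies 8 mm behind it; z points along the fingers, y is the direction in which the jaws open and shut (so a half turn about z gives the same grasp; the last joint's range is limited). The gripper opens to 85 mm and grips with 20 to 120 N. Pads are 22 mm wide; open, the fingers measure 114 mm over their backs; the gripper's body (76 mm by 85 mm) begins 54 mm behind the grasp point. The pads swing forward as they close: fully open they stand 13 mm farther back than shut.
Start: joints at [75.115, 4.979, 10.078, 95.1, 0, 90], TCP at [0.141, 0.532, 0.242] pointing down, gripper open.
Joint ranges: [-179.16, 179.16], [-48.56, 103.87], [-65.8, 70.77], [-126.05, 130.52], [-82.76, 87.17], [-180, 180]. Speed limits (degrees/s): [127.2, 127.2, 147.25, 180, 180, 180].

## Interface

Orientations are given as [roll, pitch, yaw] about the fixed x, y, z axes, in that order (R = Rz(yaw) Ry(pitch) Rx(roll)).
In Python, from workcell import bot gives the robot as it stands.
- The arm moves only by the tool play_rows, never from a script. Its argument "targets" is a list of rows, each an object of numbers: "fingers": the gripper command: -1 is shut, 1 is fully open, values between are in proportion; "x", "y", "z": the shift along the tool's x, y, z in m; "wx", "wy", "wz": the turn, a rotation vector about the tool's x, y, z in degrees. In form: [{"fingers": .., "x": .., "y": .., "z": .., "wx": .., "wy": .., "wz": ..}, ...]. A call has 1 to 20 rows; each row is the pose to reach, as a shift and turn from the pose commanded when the call began, along the tool's axes at that moment; what a row does not reach only later rows make up. A row lasts 1/12 s, in which the tool goes at most 41.7 mm and 7.16 degrees, less where a joint would pass 70% of its speed; a pose out of reach is approached as far as the arm can. A call with a gripper value outside its range is refused whole. The fingers move at their own pace and stop on an object; "grip_force" is the grip in N (left out, the last holds). Time passes only in rows, so rows that repeat a pose let the fingers close. It gives the time, the measured TCP pose, the force and the opening at its end, in the units of the state.
- bot.get_obs(): the state, without advancing time (a new reading comes with each control period).
- bot.camera(name): name is "scene" or "top" or "wrist"; returns (picture, depth): 384x512x3 uint8, blue, green, red; 384x512 float32, m along the optical axis (not along the pixel's ray), 0 where there is no reading.
- bot.get_calibration(name): a dict with "fx", "fy", "cx", "cy" (pixels), "camera_from_world" (4x4, takes a point from world to camera coordinates). Camera axes: x right, y down, z forward; pixel columns grow to the right and rows downward; lengths in m; the calibration is good to about 2 mm. The wrist camera is an equidistant fisheye: a pixel r from the principal point sees the ray r / f radians off the axis. A picture is of the moment at which its call begins: read the wrist's pose just before it. get_calibration takes no time and is no camera call; for the wrist camera it gives the pose at the moment of the call.
- bot.job_done(): hands the job in, once; it reports no verdict.
Trained networks look in the newest picture that a camera, given by its name, has taken for a name from the list of things; names that differ only in an ending like _2 or _b are one class to them, and where a whole thing is asked for, a point or a joint stands for the part that bears it (a point fixed in the world has none). Each returns a list of dicts, best first, with "confidence" (0 to 1); they miss things now and then, are a little off and sometimes report something else, mostly with a low value. They report only what shows in the picture. A call takes as long as a camera call. They do not tell look-alikes from the thing itself.
- bot.look_for(query, camera): "extent" ([left, top, right, bottom] in pixels, round what is visible of it).
- bot.outline_of(query, camera): "region" (384x512 bool, what is visible of it) and "extent" ([left, top, right, bottom] in pixels, round what is visible of it).
- bot.place_of(query, camera): "point" ([row, column] in pixels: a listed point, or the origin of a listed thing).
The state is a dict: "time": time; "q": joint angles; "qd": joint speeds; "joint_efforts": joint torques, N m; "ee_pos": TCP position; "tcp_rot": TCP orientation; "wrist_force": force on the tool from outside, world axes, zero at the start; "torque": the same for the moment, N m; "opening": finger opening in m.
Only numpy, scipy, OpenCV 4.12 (cv2) and the standard library are available. Lean on these libraries where they do the work, as an engineer would, in place of code of your own. Each camera call takes 0.05 s, during which the arm holds its last target.

## Task

Of the two steel sweets tins on the counter, the short wide one has its lid set in the mouth but still standing up unlocked. Push that lid down against its spring, give it a quarter-turn clockwise (seen from above) while holding it down so that it locks, then let go. Leave the lid of the tall narrow tin locked as it is.

Things in the scene. Friction and masses are not known exactly. Their poses are not given: they have to be found in the camera images.
- tin: short wide steel tin, 124 mm across, 84 mm tall, fixed to the counter; origin at the centre of its underside, z up, dark ribs outside at +y and -y. The lid's bar lies along the tin's x unlocked, along y (at the ribs) locked. The sprung lid turns only once pressed down 6 mm (6.5 N) or more; the bottom is at 13 mm (9 N). It turns only clockwise from above, to a stop at about 100 degrees.
- lid_bar (a point): centre of the grip bar on the short tin's loose lid (200 g): a 120 mm steel disc with a black upright bar across its top, 84 mm long, 16 mm thick, 35 mm high. The point is on the lid's axis, 20 mm above the disc's top, 15 mm below the bar's top; x along the bar, y across it (to grip), z up. It starts 122 mm above the counter; locked and let go, it stays at about 116 mm.
- tall_bar (a point): centre of the grip bar on the other tin's lid, not to be turned. That tin is fixed to the counter, 92 mm across and 158 mm tall with its bar (66 mm long, 16 mm thick, 35 mm high). The point is on the tin's axis, 143 mm above the counter; x along the bar.
- tall_lid (a joint): turn of the tall tin's lid in its tin, rad; 0 locked (as it starts and must stay), positive anticlockwise, towards open
There are look-alikes about, which are no part of the job. What is shaped like the part that bears lid_bar but orange or red is not meant.

How it is judged (in metres and radians):
At the end, for the whole second after the job is handed in: The short tin's lid is locked: it stays down by itself, its bar's centre less than 118.5 mm (and more than 107 mm) above the tin's underside, within 12 mm of the tin's axis, level within 0.1 rad, and its bar more than 1.05 rad (60 degrees) from the tin's x axis, where it started (z of lid_bar in the frame of tin between 0.107 and 0.1185 m and horizontal distance between lid_bar and tin below 0.012 m and angle between lid_bar's own z axis and vertical below 0.1 rad and angle between the x axis of lid_bar and the x axis of tin, either way round above 1.05 rad); the robot touches nothing.
It fails at once if the tall tin's lid is turned by more than 0.15 rad (value of joint tall_lid above 0.15 rad).
It also fails if it takes over 35 s, if anything falls off the work surface, if the arm or the gripper's body presses on something with over 40 N, if the wrist force passes 120 N, or if a joint passes its speed limit or range.

## Working session

There is one attempt and no reset: what is moved stays moved. The work goes in short steps, Python scripts to look and compute and a tool call to move; the robot and the scene stay as the last step left them, time stands still between calls to the robot, and variables do not carry over. Pictures are saved under pics/ and viewed, and the job is handed in when it is done.

Besides the shell and the picture viewer there is one more tool, called after "Emit:" as name(argument=value, ...) on one line, values as JSON. play_rows: Moves the arm, as the interface text tells. Its arguments: {"type":"object","properties":{"targets":{"type":"array","items":{"type":"object","properties":{"fingers":{"type":"number"},"x":{"type":"number"},"y":{"type":"number"},"z":{"type":"number"},"wx":{"type":"number"},"wy":{"type":"number"},"wz":{"type":"number"}}}},"grip_force":{"type":"number"}},"required":["targets"]}

```bash
mkdir -p pics
cat > h.py <<'E'
import numpy as np, cv2
from workcell import bot
def save(n,f):
    im,d=bot.camera(n); cv2.imwrite(f,im); return im,d
def world(n,r,c,z):
    k=bot.get_calibration(n); T=np.linalg.inv(k["camera_from_world"])
    p=np.array([(c-k["cx"])/k["fx"]*z,(r-k["cy"])/k["fy"]*z,z,1]); return (T@p)[:3]
def cloud(n,d):
    k=bot.get_calibration(n); T=np.linalg.inv(k["camera_from_world"])
    r,c=np.mgrid[:384,:512]
    P=np.stack([(c-k["cx"])/k["fx"]*d,(r-k["cy"])/k["fy"]*d,d,np.ones_like(d)],-1)
    return (P@T.T)[...,:3]
E
python3 - <<'E'
from h import *
o=bot.get_obs(); print({k:np.round(v,3) for k,v in o.items()})
a,da=save("top","pics/top1.png"); 
for q in ["tin","lid_bar","tall_bar"]:
    for r in bot.place_of(q,"top"): 
        p=r["point"]; P=cloud("top",da)[int(p[0]),int(p[1])]; print(q,r["confidence"],p,P.round(3))
    for r in bot.look_for(q,"top"): print(q,r)
b,db=save("scene","pics/scene1.png")
cv2.imwrite("pics/s1.png",b)
np.save("dtop.npy",da);np.save("dsc.npy",db)
E
```

```text
{'time': np.float64(0.0), 'q': array([7.5117e+01, 5.0130e+00, 1.0033e+01, 9.5100e+01, 1.0000e-03,
       9.0002e+01]), 'qd': array([ 0.008, -0.065, -0.073, -0.075, -0.014, -0.111]), 'joint_efforts': array([ 2.0000e-03, -5.2039e+01,  4.6480e+01,  1.6000e-02,  0.0000e+00,
        0.0000e+00]), 'ee_pos': array([0.141, 0.531, 0.242]), 'tcp_rot': array([-1.79920e+02, -1.00000e-03,  1.65115e+02]), 'wrist_force': array([ 0.45 , -0.467,  0.343]), 'torque': array([-0.073, -0.015,  0.002]), 'opening': np.float64(0.085)}
tin {'extent': [262.0, 180.5, 298.5, 220.5], 'confidence': 0.71}
lid_bar 0.85 [183.6, 375.5] [ 0.487 -0.327  0.058]
lid_bar 0.84 [262.1, 295.0] [ 0.323 -0.158  0.057]
lid_bar 0.68 [114.9, 292.4] [ 0.635 -0.154  0.059]
lid_bar 0.62 [182.9, 299.1] [ 0.484 -0.159  0.138]
lid_bar 0.56 [147.5, 223.4] [ 0.565 -0.007  0.057]
lid_bar {'extent': [340.8, 158.1, 400.5, 212.9], 'confidence': 0.85}
lid_bar {'extent': [265.7, 234.3, 320.8, 287.1], 'confidence': 0.84}
lid_bar {'extent': [265.8, 154.5, 325.7, 215.3], 'confidence': 0.69}
lid_bar {'extent': [264.1, 87.5, 317.1, 143.6], 'confidence': 0.56}
tall_bar 0.75 [175.0, 98.4] [0.497 0.222 0.16 ]
tall_bar {'extent': [78.1, 156.3, 124.8, 199.0], 'confidence': 0.96}
```

View pics/top1.png

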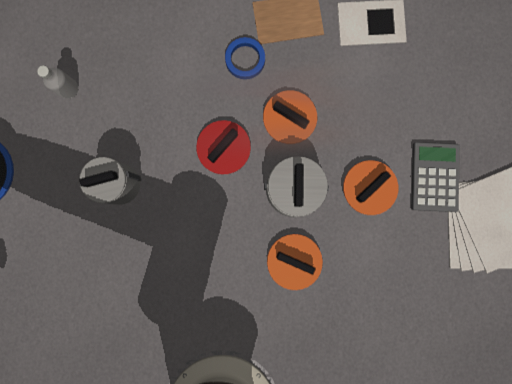

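View pics/scene1.png

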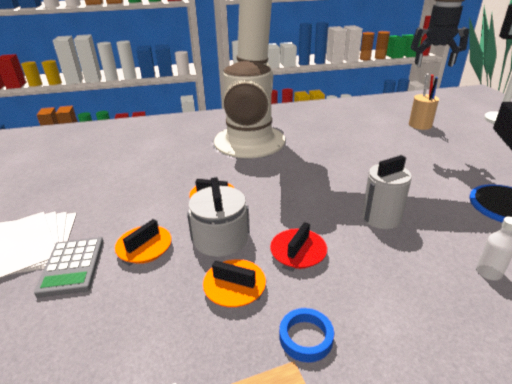

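Run:
```python
from h import *
da=np.load("dtop.npy");db=np.load("dsc.npy")
for n,d in (("top",da),("scene",db)):
    P=cloud(n,d)
    for nm,c,zlo,zhi in (("bar",(.484,-.159),.128,.15),("disc",(.484,-.159),.09,.11),("tall",(.5,.22),.148,.18)):
        m=(d>0)&(np.hypot(P[...,0]-c[0],P[...,1]-c[1])<.085)&(P[...,2]>zlo)&(P[...,2]<zhi)
        p=P[m]; 
        if len(p)<5: print(n,nm,len(p));continue
        xy=p[:,:2].astype(np.float32); r=cv2.minAreaRect(xy); b=cv2.boxPoints(r)
        u,s,v=np.linalg.svd(xy-xy.mean(0)); 
        cc,rr=cv2.minEnclosingCircle(xy)
        print(n,nm,len(p),"rect",np.round(r[0],4),np.round(r[1],3),round(r[2],1),"pca",np.degrees(np.arctan2(v[0,1],v[0,0])).round(1),"z",np.median(p[:,2]).round(4),"circ",np.round(cc,4),round(rr,4))
im=cv2.imread("pics/top1.png"); cv2.imwrite("pics/topz.png",cv2.resize(im[140:240,240:350],None,fx=5,fy=5,interpolation=cv2.INTER_CUBIC))
im=cv2.imread("pics/scene1.png"); cv2.imwrite("pics/scz.png",cv2.resize(im[165:265,165:275],None,fx=5,fy=5,interpolation=cv2.INTER_CUBIC))
```

```text
top bar 380 rect [ 0.4805 -0.1597] [0.016 0.082] 89.5 pca 179.3 z 0.1373 circ [ 0.4804 -0.159 ] 0.0414
top disc 2336 rect [ 0.4804 -0.1595] [0.118 0.117] 44.9 pca -92.1 z 0.1027 circ [ 0.4802 -0.1604] 0.0601
top tall 317 rect [0.4921 0.2262] [0.016 0.066] 14.8 pca -74.9 z 0.1577 circ [0.4942 0.2268] 0.0332
scene bar 192 rect [ 0.4836 -0.1593] [0.016 0.083] 88.6 pca -1.0 z 0.136 circ [ 0.4835 -0.1589] 0.0421
scene disc 1299 rect [ 0.4827 -0.1591] [0.119 0.119] 25.9 pca -94.0 z 0.1014 circ [ 0.4818 -0.1594] 0.0612
scene tall 190 rect [0.4944 0.2277] [0.018 0.068] 14.1 pca 103.3 z 0.1558 circ [0.4962 0.2281] 0.0341
```

View pics/topz.png

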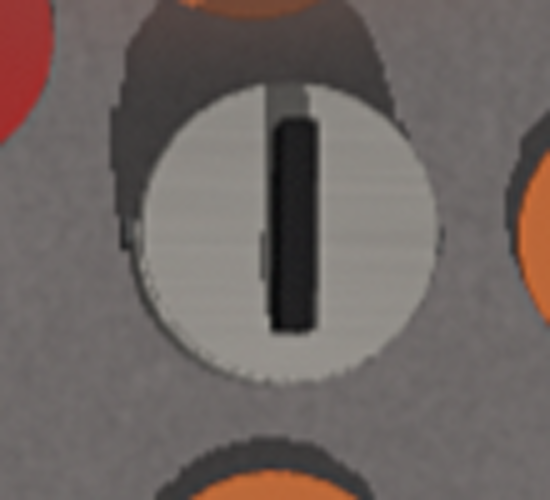

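View pics/scz.png

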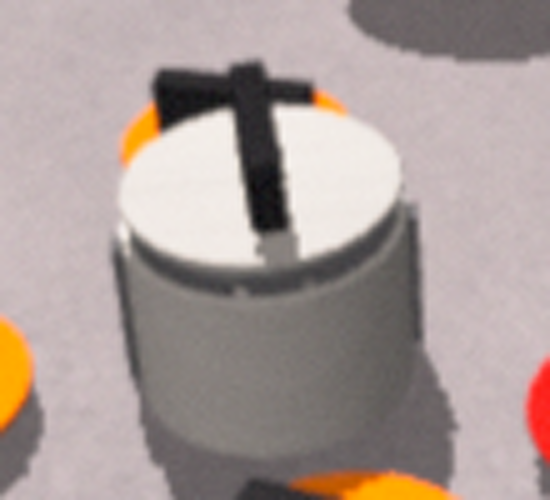

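Emit:
play_rows(targets=[{"fingers": 0,"x": -0.06,"y": -0.07,"z": 0,"wz": 0},{"fingers": 0,"x": -0.506,"y": -0.58,"z": 0.022,"wz": -14},{"fingers": 0,"x": -0.506,"y": -0.58,"z": 0.022,"wz": -14},{"fingers": 0,"x": -0.506,"y": -0.58,"z": 0.022,"wz": -14},{"fingers": 0,"x": -0.506,"y": -0.58,"z": 0.022,"wz": -14},{"fingers": 0,"x": -0.506,"y": -0.58,"z": 0.022,"wz": -14},{"fingers": 0,"x": -0.506,"y": -0.58,"z": 0.022,"wz": -14},{"fingers": 0,"x": -0.506,"y": -0.58,"z": 0.022,"wz": -14},{"fingers": 0,"x": -0.506,"y": -0.58,"z": 0.022,"wz": -14},{"fingers": 0,"x": -0.506,"y": -0.58,"z": 0.022,"wz": -14},{"fingers": 0,"x": -0.506,"y": -0.58,"z": 0.022,"wz": -14},{"fingers": 0,"x": -0.506,"y": -0.58,"z": 0.022,"wz": -14},{"fingers": 0,"x": -0.506,"y": -0.58,"z": 0.022,"wz": -14},{"fingers": 0,"x": -0.506,"y": -0.58,"z": 0.022,"wz": -14},{"fingers": 0,"x": -0.506,"y": -0.58,"z": 0.022,"wz": -14},{"fingers": 0,"x": -0.506,"y": -0.58,"z": 0.022,"wz": -14},{"fingers": 0,"x": -0.506,"y": -0.58,"z": 0.022,"wz": -14},{"fingers": 0,"x": -0.506,"y": -0.58,"z": 0.022,"wz": -14},{"fingers": 0,"x": -0.506,"y": -0.58,"z": 0.022,"wz": -14},{"fingers": 0,"x": -0.506,"y": -0.58,"z": 0.022,"wz": -14}])

```text
$.targets[0]: bad value
```

Emit:
play_rows(targets=[{"fingers": 0.0,"x": -0.06,"y": -0.07,"z": 0.0,"wx": 0.0,"wy": 0.0,"wz": 0.0},{"fingers": 0.0,"x": -0.506,"y": -0.58,"z": 0.022,"wx": 0.0,"wy": 0.0,"wz": -14.0}])

```text
time: 0.57
ee_pos: [0.1774, 0.4567, 0.2398]
tcp_rot: [-179.9, -0.0, 172.3]
wrist_force: [1.1, -1.0, 0.2]
opening: 0.0639
```

Emit:
play_rows(targets=[{"fingers": 0.0,"x": -0.384,"y": -0.57,"z": 0.02,"wx": 0.0,"wy": 0.0,"wz": -6.9},{"fingers": 0.0,"x": -0.384,"y": -0.57,"z": 0.02,"wx": 0.0,"wy": 0.0,"wz": -6.9},{"fingers": 0.0,"x": -0.384,"y": -0.57,"z": 0.02,"wx": 0.0,"wy": 0.0,"wz": -6.9},{"fingers": 0.0,"x": -0.384,"y": -0.57,"z": 0.02,"wx": 0.0,"wy": 0.0,"wz": -6.9},{"fingers": 0.0,"x": -0.384,"y": -0.57,"z": 0.02,"wx": 0.0,"wy": 0.0,"wz": -6.9},{"fingers": 0.0,"x": -0.384,"y": -0.57,"z": 0.02,"wx": 0.0,"wy": 0.0,"wz": -6.9},{"fingers": 0.0,"x": -0.384,"y": -0.57,"z": 0.02,"wx": 0.0,"wy": 0.0,"wz": -6.9},{"fingers": 0.0,"x": -0.384,"y": -0.57,"z": 0.02,"wx": 0.0,"wy": 0.0,"wz": -6.9},{"fingers": 0.0,"x": -0.384,"y": -0.57,"z": 0.02,"wx": 0.0,"wy": 0.0,"wz": -6.9},{"fingers": 0.0,"x": -0.384,"y": -0.57,"z": 0.02,"wx": 0.0,"wy": 0.0,"wz": -6.9},{"fingers": 0.0,"x": -0.384,"y": -0.57,"z": 0.02,"wx": 0.0,"wy": 0.0,"wz": -6.9},{"fingers": 0.0,"x": -0.384,"y": -0.57,"z": 0.02,"wx": 0.0,"wy": 0.0,"wz": -6.9},{"fingers": 0.0,"x": -0.384,"y": -0.57,"z": 0.02,"wx": 0.0,"wy": 0.0,"wz": -6.9},{"fingers": 0.0,"x": -0.384,"y": -0.57,"z": 0.02,"wx": 0.0,"wy": 0.0,"wz": -6.9},{"fingers": 0.0,"x": -0.384,"y": -0.57,"z": 0.02,"wx": 0.0,"wy": 0.0,"wz": -6.9},{"fingers": 0.0,"x": -0.384,"y": -0.57,"z": 0.02,"wx": 0.0,"wy": 0.0,"wz": -6.9},{"fingers": 0.0,"x": -0.384,"y": -0.57,"z": 0.02,"wx": 0.0,"wy": 0.0,"wz": -6.9},{"fingers": 0.0,"x": -0.384,"y": -0.57,"z": 0.02,"wx": 0.0,"wy": 0.0,"wz": -6.9}])

```text
time: 2.07
ee_pos: [0.4822, -0.1634, 0.2197]
tcp_rot: [-180.0, -0.1, 178.9]
wrist_force: [0.8, 0.0, 0.8]
opening: 0.0428
```

Run:
```python
from h import *
o=bot.get_obs(); print({k:np.round(v,4) for k,v in o.items() if k in("time","q","ee_pos","tcp_rot","opening","wrist_force")})
save("wrist","pics/w1.png"); k=bot.get_calibration("wrist"); print(k)
for r in bot.place_of("lid_bar","wrist"): print(r)
p=k["camera_from_world"]@np.array([.4815,-.1595,.137,1]); t=np.arctan2(np.hypot(p[0],p[1]),p[2]); a=np.arctan2(p[1],p[0])
print("expected bar top px col,row",k["cx"]+k["fx"]*t*np.cos(a),k["cy"]+k["fy"]*t*np.sin(a))
```

```text
{'time': np.float64(2.0667), 'q': array([-1.86965e+01, -9.83700e-01,  1.43780e+00,  9.24807e+01,
       -3.78000e-02, -1.76276e+01]), 'ee_pos': array([ 0.4822, -0.1634,  0.2197]), 'tcp_rot': array([-1.799819e+02, -6.790000e-02,  1.789311e+02]), 'wrist_force': array([0.757 , 0.047 , 0.8269]), 'opening': np.float64(0.0428)}
{'fx': 297.3186396354542, 'fy': 297.3186396354542, 'cx': 250.98439776056705, 'cy': 192.2168640604567, 'camera_from_world': array([[ 0.0178266 ,  0.99984025,  0.00130197,  0.15203659],
       [ 0.95944837, -0.01747279,  0.28134235, -0.49470999],
       [ 0.28132015, -0.00376621, -0.95960658,  0.22216255],
       [ 0.        ,  0.        ,  0.        ,  1.        ]])}
{'point': [244.4, 381.9], 'confidence': 0.88}
{'point': [196.4, 257.6], 'confidence': 0.81}
{'point': [175.9, 110.9], 'confidence': 0.78}
{'point': [296.1, 264.2], 'confidence': 0.65}
expected bar top px col,row 252.71950477887276 203.48139724439903
```

View pics/w1.png

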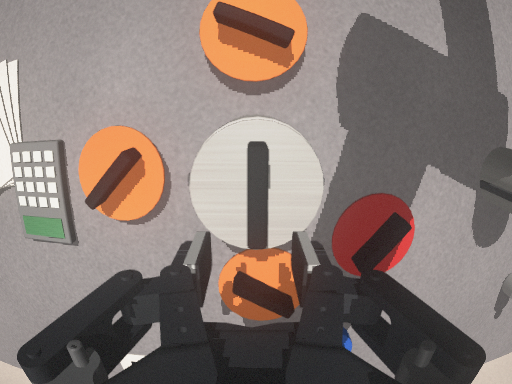

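```bash
cat >> h.py <<'E'
def wcloud():
    k=bot.get_calibration("wrist"); im,d=bot.camera("wrist")
    T=np.linalg.inv(k["camera_from_world"]); r,c=np.mgrid[:384,:512]
    u=(c-k["cx"])/k["fx"]; v=(r-k["cy"])/k["fy"]; t=np.hypot(u,v)+1e-9; s=np.tan(t)/t
    P=np.stack([u*s*d,v*s*d,d,np.ones_like(d)],-1)@T.T
    return im,d,P[...,:3]
E
python3 - <<'E'
from h import *
o=bot.get_obs(); print(o["time"],o["ee_pos"].round(4),o["qd"].round(2),np.round(o["tcp_rot"],2))
im,d,P=wcloud()
for zl,zh in ((.125,.15),(.092,.112)):
    m=(d>0)&(np.hypot(P[...,0]-.48,P[...,1]+.16)<.07)&(P[...,2]>zl)&(P[...,2]<zh)
    xy=P[m][:,:2].astype(np.float32); r=cv2.minAreaRect(xy);v=np.linalg.svd(xy-xy.mean(0),full_matrices=False)[2]
    print(len(xy),np.round(r[0],4),np.round(r[1],3),r[2],np.degrees(np.arctan2(v[0,1],v[0,0])),np.median(P[m][:,2]),np.percentile(xy,[1,99],axis=0))
o=bot.get_obs(); print(o["time"],o["ee_pos"].round(4))
E
```

```text
2.1667 [ 0.4811 -0.1604  0.2205] [ 1.85 -1.86 -0.89  0.39  0.11  0.38] [ 1.7997e+02 -7.0000e-02  1.7904e+02]
2066 [ 0.4793 -0.158 ] [0.016 0.083] 88.64747619628906 -1.1299763 0.13711638869829212 [[ 0.43807697 -0.16572798]
 [ 0.51948254 -0.15021984]]
11381 [ 0.4796 -0.1577] [0.118 0.119] 70.40741729736328 90.314064 0.10234212151606348 [[ 0.42316991 -0.2136367 ]
 [ 0.53320161 -0.10219057]]
2.2167 [ 0.4809 -0.1596  0.2209]
```

Emit:
play_rows(targets=[{"fingers": 0.0,"x": 0.0,"y": 0.0,"z": 0.03,"wx": 0.0,"wy": 0.0,"wz": 0.0},{"fingers": 0.0,"x": 0.0,"y": 0.0,"z": 0.06,"wx": 0.0,"wy": 0.0,"wz": 0.0},{"fingers": 0.0,"x": 0.0,"y": 0.0,"z": 0.085,"wx": 0.0,"wy": 0.0,"wz": 0.0},{"fingers": 0.0,"x": 0.0,"y": 0.0,"z": 0.095,"wx": 0.0,"wy": 0.0,"wz": 0.0},{"fingers": 0.0,"x": 0.0,"y": 0.0,"z": 0.1,"wx": 0.0,"wy": 0.0,"wz": 0.0},{"fingers": 0.0,"x": 0.0,"y": 0.0,"z": 0.102,"wx": 0.0,"wy": 0.0,"wz": 0.0},{"fingers": 0.0,"x": 0.0,"y": 0.0,"z": 0.102,"wx": 0.0,"wy": 0.0,"wz": 0.0},{"fingers": 0.0,"x": 0.0,"y": 0.0,"z": 0.102,"wx": 0.0,"wy": 0.0,"wz": 0.0}])

```text
time: 2.88
ee_pos: [0.4819, -0.1598, 0.1207]
tcp_rot: [-180.0, 0.1, 179.2]
wrist_force: [-0.7, -0.2, 0.8]
opening: 0.0426
```

Emit:
play_rows(targets=[{"fingers": -1.0,"x": 0.0,"y": 0.0,"z": 0.0,"wx": 0.0,"wy": 0.0,"wz": 0.0},{"fingers": -1.0,"x": 0.0,"y": 0.0,"z": 0.0,"wx": 0.0,"wy": 0.0,"wz": 0.0},{"fingers": -1.0,"x": 0.0,"y": 0.0,"z": 0.0,"wx": 0.0,"wy": 0.0,"wz": 0.0},{"fingers": -1.0,"x": 0.0,"y": 0.0,"z": 0.0,"wx": 0.0,"wy": 0.0,"wz": 0.0},{"fingers": -1.0,"x": 0.0,"y": 0.0,"z": 0.0,"wx": 0.0,"wy": 0.0,"wz": 0.0},{"fingers": -1.0,"x": 0.0,"y": 0.0,"z": 0.0,"wx": 0.0,"wy": 0.0,"wz": 0.0},{"fingers": -1.0,"x": 0.0,"y": 0.0,"z": 0.0,"wx": 0.0,"wy": 0.0,"wz": 0.0},{"fingers": -1.0,"x": 0.0,"y": 0.0,"z": 0.0,"wx": 0.0,"wy": 0.0,"wz": 0.0},{"fingers": -1.0,"x": 0.0,"y": 0.0,"z": 0.0,"wx": 0.0,"wy": 0.0,"wz": 0.0},{"fingers": -1.0,"x": 0.0,"y": 0.0,"z": 0.0,"wx": 0.0,"wy": 0.0,"wz": 0.0}], grip_force=80)

```text
time: 3.72
ee_pos: [0.4813, -0.1599, 0.1191]
tcp_rot: [-180.0, 0.0, 179.1]
wrist_force: [2.5, 0.4, 1.5]
opening: 0.015
```

Emit:
play_rows(targets=[{"fingers": -1.0,"x": 0.0,"y": 0.0,"z": 0.003,"wx": 0.0,"wy": 0.0,"wz": 0.0},{"fingers": -1.0,"x": 0.0,"y": 0.0,"z": 0.006,"wx": 0.0,"wy": 0.0,"wz": 0.0},{"fingers": -1.0,"x": 0.0,"y": 0.0,"z": 0.009,"wx": 0.0,"wy": 0.0,"wz": 0.0},{"fingers": -1.0,"x": 0.0,"y": 0.0,"z": 0.0105,"wx": 0.0,"wy": 0.0,"wz": 0.0},{"fingers": -1.0,"x": 0.0,"y": 0.0,"z": 0.0105,"wx": 0.0,"wy": 0.0,"wz": 0.0},{"fingers": -1.0,"x": 0.0,"y": 0.0,"z": 0.0105,"wx": 0.0,"wy": 0.0,"wz": 0.0},{"fingers": -1.0,"x": 0.0,"y": 0.0,"z": 0.0105,"wx": 0.0,"wy": 0.0,"wz": 0.0},{"fingers": -1.0,"x": 0.0,"y": 0.0,"z": 0.0105,"wx": 0.0,"wy": 0.0,"wz": 0.0}])

```text
time: 4.38
ee_pos: [0.4814, -0.1599, 0.1087]
tcp_rot: [-180.0, 0.0, 179.1]
wrist_force: [0.9, -0.4, 5.6]
opening: 0.0149
```

Emit:
play_rows(targets=[{"fingers": -1.0,"x": 0.0,"y": 0.0,"z": 0.0,"wx": 0.0,"wy": 0.0,"wz": 3.0},{"fingers": -1.0,"x": 0.0,"y": 0.0,"z": 0.0,"wx": 0.0,"wy": 0.0,"wz": 7.0},{"fingers": -1.0,"x": 0.0,"y": 0.0,"z": 0.0,"wx": 0.0,"wy": 0.0,"wz": 12.0},{"fingers": -1.0,"x": 0.0,"y": 0.0,"z": 0.0,"wx": 0.0,"wy": 0.0,"wz": 17.0},{"fingers": -1.0,"x": 0.0,"y": 0.0,"z": 0.0,"wx": 0.0,"wy": 0.0,"wz": 22.0},{"fingers": -1.0,"x": 0.0,"y": 0.0,"z": 0.0,"wx": 0.0,"wy": 0.0,"wz": 27.0},{"fingers": -1.0,"x": 0.0,"y": 0.0,"z": 0.0,"wx": 0.0,"wy": 0.0,"wz": 30.0}])

```text
time: 4.97
ee_pos: [0.481, -0.1598, 0.1086]
tcp_rot: [-180.0, -0.0, 148.9]
wrist_force: [0.1, -0.0, 5.9]
opening: 0.0142
```

Run:
```python
from h import *
o=bot.get_obs(); print({k:np.round(v,3) for k,v in o.items()})
save("scene","pics/s2.png")
im=cv2.imread("pics/s2.png"); cv2.imwrite("pics/s2z.png",cv2.resize(im[120:270,140:300],None,fx=4,fy=4,interpolation=cv2.INTER_CUBIC))
```

```text
{'time': np.float64(4.967), 'q': array([-1.8369e+01, -1.4160e+00, -1.1257e+01,  8.0178e+01, -9.0000e-03,
        1.2755e+01]), 'qd': array([-4.9000e-02, -4.8000e-02, -3.5000e-02,  5.6000e-02, -2.2000e-02,
        3.2709e+01]), 'joint_efforts': array([-5.6000e-02, -4.2262e+01,  4.3812e+01, -4.0000e-03,  4.3000e-02,
       -3.0600e-01]), 'ee_pos': array([ 0.481, -0.16 ,  0.109]), 'tcp_rot': array([-1.79987e+02, -1.60000e-02,  1.48876e+02]), 'wrist_force': array([ 0.098, -0.019,  5.875]), 'torque': array([ 0.017, -0.024,  0.147]), 'opening': np.float64(0.014)}
```

View pics/s2z.png

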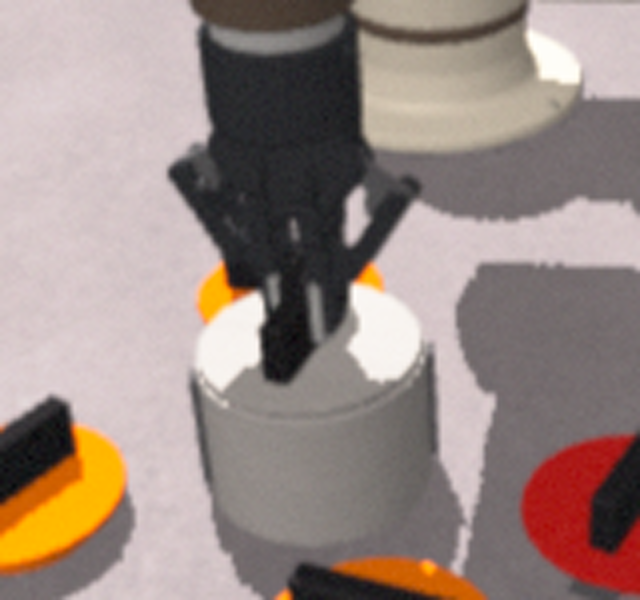

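The close-up shows the lid pressed almost level with the rim. The bar, near pixel (285,350), is turning with the gripper, so I'll keep turning.

Emit:
play_rows(targets=[{"fingers": -1.0,"x": 0.0,"y": 0.0,"z": 0.0,"wx": 0.0,"wy": 0.0,"wz": 5.0},{"fingers": -1.0,"x": 0.0,"y": 0.0,"z": 0.0,"wx": 0.0,"wy": 0.0,"wz": 10.0},{"fingers": -1.0,"x": 0.0,"y": 0.0,"z": 0.0,"wx": 0.0,"wy": 0.0,"wz": 15.0},{"fingers": -1.0,"x": 0.0,"y": 0.0,"z": 0.0,"wx": 0.0,"wy": 0.0,"wz": 20.0},{"fingers": -1.0,"x": 0.0,"y": 0.0,"z": 0.0,"wx": 0.0,"wy": 0.0,"wz": 25.0},{"fingers": -1.0,"x": 0.0,"y": 0.0,"z": 0.0,"wx": 0.0,"wy": 0.0,"wz": 30.0},{"fingers": -1.0,"x": 0.0,"y": 0.0,"z": 0.0,"wx": 0.0,"wy": 0.0,"wz": 35.0},{"fingers": -1.0,"x": 0.0,"y": 0.0,"z": 0.0,"wx": 0.0,"wy": 0.0,"wz": 40.0},{"fingers": -1.0,"x": 0.0,"y": 0.0,"z": 0.0,"wx": 0.0,"wy": 0.0,"wz": 45.0},{"fingers": -1.0,"x": 0.0,"y": 0.0,"z": 0.0,"wx": 0.0,"wy": 0.0,"wz": 50.0},{"fingers": -1.0,"x": 0.0,"y": 0.0,"z": 0.0,"wx": 0.0,"wy": 0.0,"wz": 55.0},{"fingers": -1.0,"x": 0.0,"y": 0.0,"z": 0.0,"wx": 0.0,"wy": 0.0,"wz": 59.0},{"fingers": -1.0,"x": 0.0,"y": 0.0,"z": 0.0,"wx": 0.0,"wy": 0.0,"wz": 62.0},{"fingers": -1.0,"x": 0.0,"y": 0.0,"z": 0.0,"wx": 0.0,"wy": 0.0,"wz": 62.0},{"fingers": -1.0,"x": 0.0,"y": 0.0,"z": 0.0,"wx": 0.0,"wy": 0.0,"wz": 62.0},{"fingers": -1.0,"x": 0.0,"y": 0.0,"z": 0.0,"wx": 0.0,"wy": 0.0,"wz": 62.0}])

```text
time: 6.35
ee_pos: [0.481, -0.1598, 0.1086]
tcp_rot: [-180.0, 0.0, 87.1]
wrist_force: [0.0, -0.2, 6.0]
opening: 0.0148
```

Emit:
play_rows(targets=[{"fingers": -1.0,"x": 0.0,"y": 0.0,"z": -0.002,"wx": 0.0,"wy": 0.0,"wz": 0.0},{"fingers": -1.0,"x": 0.0,"y": 0.0,"z": -0.004,"wx": 0.0,"wy": 0.0,"wz": 0.0},{"fingers": -1.0,"x": 0.0,"y": 0.0,"z": -0.004,"wx": 0.0,"wy": 0.0,"wz": 0.0},{"fingers": 0.2,"x": 0.0,"y": 0.0,"z": -0.004,"wx": 0.0,"wy": 0.0,"wz": 0.0},{"fingers": 0.2,"x": 0.0,"y": 0.0,"z": -0.004,"wx": 0.0,"wy": 0.0,"wz": 0.0},{"fingers": 0.2,"x": 0.0,"y": 0.0,"z": -0.004,"wx": 0.0,"wy": 0.0,"wz": 0.0},{"fingers": 0.2,"x": 0.0,"y": 0.0,"z": -0.004,"wx": 0.0,"wy": 0.0,"wz": 0.0},{"fingers": 0.2,"x": 0.0,"y": 0.0,"z": -0.004,"wx": 0.0,"wy": 0.0,"wz": 0.0},{"fingers": 0.2,"x": 0.0,"y": 0.0,"z": -0.004,"wx": 0.0,"wy": 0.0,"wz": 0.0},{"fingers": 0.2,"x": 0.0,"y": 0.0,"z": -0.004,"wx": 0.0,"wy": 0.0,"wz": 0.0}])

```text
time: 7.18
ee_pos: [0.4812, -0.1598, 0.1124]
tcp_rot: [-180.0, -0.0, 87.1]
wrist_force: [-0.4, -0.3, 0.1]
opening: 0.0509
```

Emit:
play_rows(targets=[{"fingers": 0.2,"x": 0.0,"y": 0.0,"z": -0.02,"wx": 0.0,"wy": 0.0,"wz": 0.0},{"fingers": 0.2,"x": 0.0,"y": 0.0,"z": -0.05,"wx": 0.0,"wy": 0.0,"wz": 0.0},{"fingers": 0.2,"x": 0.0,"y": 0.0,"z": -0.085,"wx": 0.0,"wy": 0.0,"wz": 0.0},{"fingers": 0.2,"x": 0.0,"y": 0.0,"z": -0.12,"wx": 0.0,"wy": 0.0,"wz": 0.0},{"fingers": 0.2,"x": 0.0,"y": 0.0,"z": -0.14,"wx": 0.0,"wy": 0.0,"wz": 0.0},{"fingers": 0.2,"x": 0.0,"y": 0.0,"z": -0.14,"wx": 0.0,"wy": 0.0,"wz": 0.0},{"fingers": 0.2,"x": 0.0,"y": 0.0,"z": -0.14,"wx": 0.0,"wy": 0.0,"wz": 0.0},{"fingers": 0.2,"x": 0.0,"y": 0.0,"z": -0.14,"wx": 0.0,"wy": 0.0,"wz": 0.0}])

```text
time: 7.85
ee_pos: [0.4811, -0.1597, 0.2518]
tcp_rot: [-180.0, -0.0, 87.1]
wrist_force: [-0.2, -0.5, -0.8]
opening: 0.0509
```

Run:
```python
from h import *
o=bot.get_obs(); print(o["time"],o["ee_pos"].round(4),o["wrist_force"].round(2))
im,d,P=wcloud(); cv2.imwrite("pics/w3.png",im)
b,db=save("scene","pics/s3.png"); cv2.imwrite("pics/s3z.png",cv2.resize(b[120:270,140:300],None,fx=4,fy=4,interpolation=cv2.INTER_CUBIC))
Q=cloud("scene",db)
for n,D,C in (("wrist",d,P),("scene",db,Q)):
  for zl,zh in ((.122,.15),(.09,.108)):
    m=(D>0)&(np.hypot(C[...,0]-.48,C[...,1]+.16)<.065)&(C[...,2]>zl)&(C[...,2]<zh)
    xy=C[m][:,:2].astype(np.float32); r=cv2.minAreaRect(xy);v=np.linalg.svd(xy-xy.mean(0),full_matrices=False)[2]
    A=C[m]; f=np.linalg.lstsq(np.c_[A[:,:2],np.ones(len(A))],A[:,2],rcond=None)[0]
    print(n,len(xy),np.round(r[0],4),np.round(r[1],3),"ang",np.degrees(np.arctan2(v[0,1],v[0,0])).round(1),"z",np.median(A[:,2]).round(4),"tilt",np.hypot(f[0],f[1]).round(3))
m=(db>0)&(np.hypot(Q[...,0]-.494,Q[...,1]-.227)<.06)&(Q[...,2]>.148)&(Q[...,2]<.18)
xy=Q[m][:,:2];v=np.linalg.svd(xy-xy.mean(0),full_matrices=False)[2];print("tall",np.degrees(np.arctan2(v[0,1],v[0,0])))
```

```text
7.85 [ 0.4811 -0.1597  0.2518] [-0.17 -0.45 -0.81]
wrist 1563 [ 0.4803 -0.1568] [0.083 0.016] ang -93.2 z 0.1311 tilt 0.016
wrist 9050 [ 0.4809 -0.1577] [0.119 0.119] ang -3.2 z 0.0963 tilt 0.001
scene 287 [ 0.4839 -0.1592] [0.083 0.017] ang -93.3 z 0.1294 tilt 0.369
scene 1065 [ 0.4947 -0.1591] [0.119 0.097] ang -92.9 z 0.0956 tilt 0.049
tall 103.46664485337882
```

View pics/s3z.png

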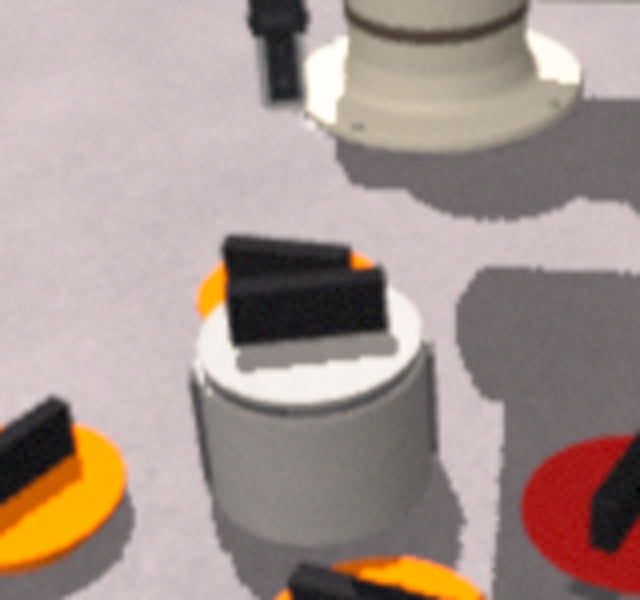

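The picture shows the lid sitting low, with its bar near pixel (305,305) pointing at the ribs. The bar top is at 131 mm, which puts its centre at 116 mm. It has turned about 92° and is level, and the gripper is clear.

```bash
python3 -c "
from h import *
print(bot.job_done(), bot.get_obs()['time'])"
```

```text
the job is handed in; nothing more can be done
the job is handed in; nothing more can be done
```

The short tin's lid is locked and the job is handed in, at about 8 s of the 35 s allowed. I gripped the bar at 80 N, pressed it down about 10 mm and turned it 92° clockwise. Then I eased it up 4 mm onto its catch, let go and lifted clear.

- **Height:** the wrist camera put the bar's top at 131 mm, so its centre is about 116 mm up, inside the 107–118.5 mm window.
- **Angle:** the bar lies at about -93°, against about -1° at the start, so it turned about 92° and lies along the ribs.
- **Level and centring:** the disc's tilt was about 0.001 and its centre is within about 2 mm of where it started.
- **Gripper:** it is about 10 cm above the bar with near-zero wrist force, so nothing is being touched.
- **Tall tin:** its bar read 103.5° after the job and 103.3° before, so it did not move.

**Disagreement between cameras:** the scene camera's final tilt figures and disc position were off. The fit had picked up the bar's side faces and only part of the disc. I relied on the wrist camera for tilt and position; the scene camera's angle matched, and its heights were 1–2 mm lower.

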